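# Set up the checking fixture on the first pump head

## Task

Build up the dosing-pump head in the pin nest of the checking fixture: the square body first, the thin square spacer plate squarely on it, then the round end cover on top with its hub up, each part lowered gently between the pins until it lies flat and let go before you take the next. The cover pushes in the plunger of the dial gauge; when all three are in, turn the gauge's bezel until its bold zero mark stands at the pointer. Leave the other things on the bench where they are.

Things in the scene. Friction and masses are not known exactly. Their poses are not given: they have to be found in the camera images.
- fixture: fixed checking fixture: steel plate 100 mm (x) by 195 mm (y, from -50 to +145 mm), 12 mm thick, with a nest of eight upright dowel pins and, on its +y side, a dial gauge lying face up, its plunger pointing to the nest. Origin: on the bench, under the centre of the nest; z up
- nest (a point): centre of the nest, on the plate's top; axes as the fixture. Pins, 8 mm diameter, round noses up to 46 mm above this point, at (x, y) = (+-33, +-18.6) and (+-18.6, +-33) mm hold the square parts (sides along x and y, any quarter turn) and the cover with 1 mm play per side. Mid-side gaps 29 mm wide, clear down to the plate, take a finger on -x and +x; the plunger fills the +y gap
- pump_body: pump body, a plain aluminium block 56 x 56 x 30 mm high, sides along its x and y, lower edges bevelled 1.5 mm, a dark round bore in its top and brass port faces flush in two sides; about 0.22 kg. Origin: centre of its underside, z up. Seated, its origin is at point nest
- spacer: spacer plate: grey plastic square 56 x 56 x 8 mm lying flat, sides along its x and y, lower edges bevelled 1.5 mm, dark bore and screw holes marked on top; about 0.05 kg. Origin: centre of its underside, z up. Seated, its origin is 30 mm above point nest
- cover: end cover: round steel disc 66 mm diameter, 8 mm thick, bevelled lower rim, with a round hub on top, 28 mm diameter, from 8 to 24 mm high, to hold it by; about 0.24 kg. Origin: centre of its underside, z up. Seated, its origin is 38 mm above point nest. On its way down its rim pushes the gauge's plunger back about 3 mm, against a light spring (1 N)
- dial_axis (a point): on the gauge's vertical axis, level with the bezel's top: 105 mm to +y of the nest, 70 mm above the bench. The bezel is a knurled steel ring 58 mm in diameter, 58 to 70 mm above the bench, gripped across its diameter; it stays where it is left (drag 0.03 N m). Case below it 54 mm diameter; the 8 mm stem leaves it towards the nest, top 59 mm above the bench: keep fingertips above that
- bezel (a joint): angle of the bezel, rad, counter-clockwise from above positive, range -3.1 to 3.1; at 0 its zero mark points to the fixture's +y (away from the nest). The white dial face with its 50 divisions and zero mark turns with it
- pointer (a joint): angle of the gauge's pointer, rad, same sense and zero as joint bezel: 0 with the plunger free, clockwise (negative) 0.5 rad per mm pushed in, about -1.6 (+-0.5 by the cover's play) with the cover seated. It cannot be turned by hand. The gauge reads zero when joint bezel equals joint pointer; once the cover is in, that takes some 0.3 to 1.8 rad clockwise
- zero_mark (a point): the zero mark: a bold black arrowhead on the white dial face, wider than any division line, pointing to the dial's centre; this point lies on its line, 19 mm from the dial's axis
- pointer_tip (a point): the tip of the black pointer, 19 mm from the dial's axis (the long end; a 5 mm tail sticks out behind the axis)
- jar: bystander: closed glass jar, 72 mm diameter, about 100 mm high. Origin: centre of its underside
- capacitor: bystander: standing black electrolytic capacitor with a blue band, 35 mm diameter, 45 mm high. Origin: centre of its underside
- tin: bystander: closed yellow tin, 80 mm diameter, 85 mm high. Origin: centre of its underside
- screwdriver: bystander: screwdriver lying on the bench. Origin: under its middle
Not all that is in view belongs to the job. Leave any turquoise look-alike of the cover alone. What is shaped like the pump_body but purple is not meant.

How it is judged:
By the outcome, as a careful person would: the job done as asked, in the order asked, and still so for the second after the job is handed in, with the robot touching nothing.
It also fails if it takes over 72 s, if anything falls off the work surface, if the arm or the gripper's body presses on something with over 40 N, if the wrist force passes 120 N, or if a joint passes its speed limit or range.

## Robot

A 6-joint arm with a two-finger parallel gripper is mounted at the origin on the work surface. World frame = base frame: x ahead of the robot, y to its left, z up, the work surface at z = 0. Lengths are in mm, angles in rad, forces in N, time in s.
With the tool pointing down it reaches from about 275 to 1000 mm from the base axis. Payload 8.4 kg.
Tool frame: the origin (TCP) lies at the very end of the fingers, on their centre line; the grasp point (between the pads) lies 19 mm behind it; z points along the fingers, y is the line along which they close (so a half turn about z gives the same grasp; the last joint's range is limited). The gripper opens to 85 mm and grips with 20 to 120 N. Pads are 22 mm wide; open, the fingers measure 114 mm over their backs; the gripper's body (76 mm by 85 mm) begins 54 mm behind the grasp point. The pads swing forward as they close: fully open they stand 13 mm farther back than shut.
Start: joints at [1.2, 0.353, 1.633, -0, 1.155, -0.002], TCP at [225.309, 582.978, 231.281] pointing down, gripper open.
Joint ranges: [-2.63, 2.63], [-0.92, 2.1], [0.06, 2.66], [-1.3, 4.44], [0, 2.69], [-3.02, 3.02]. Speed limits (rad/s): [2.22, 2.22, 2.79, 3.14, 3.14, 3.14].

## Interface

Orientations are given as [roll, pitch, yaw] about the fixed x, y, z axes, in that order (R = Rz(yaw) Ry(pitch) Rx(roll)).
In Python, from rig import telemetry, imaging, r gives the robot as it stands. The module is installed in compiled form; this text tells all that it offers.
- The arm moves only by the tool step_arm, never from a script. Its argument "moves" is a list of rows, each a list of 3 entries, a list of its own where there are three numbers: the turn, a rotation vector about the tool's x, y, z scaled (see below), then the shift along the tool's x, y, z scaled (see below), then the opening, from -1 (shut) to 1 (fully open). A call has 1 to 8 rows; each row is the pose to reach, as a shift and turn from the pose commanded when the call began, along the tool's axes at that moment; what a row does not reach only later rows make up. The controller multiplies each number of a shift by 200 mm and each number of a turn by 45 degrees. A row lasts 1/10 s, in which the tool goes at most 50 mm and 8.59 degrees, less where a joint would pass 70% of its speed; a pose out of reach is approached as far as the arm can. A call with a number of a shift or a turn outside -1 to 1 is refused whole. A call with a gripper value outside its range is refused whole. The fingers move at their own pace and stop on an object; "squeeze" is the grip in N (left out, the last holds). Time passes only in rows, so rows that repeat a pose let the fingers close. It gives the time, the measured TCP pose, the force, the opening and the grip force at its end, in the units of the state.
- telemetry.sense(): the state, without advancing time (a new reading comes with each control period).
- imaging.grab_frame(name): name is "side" or "top" or "wrist"; returns the picture (420x560x3 uint8, red, green, blue); there is no depth.
- imaging.calibration(name): a dict with "fx", "fy", "cx", "cy" (pixels), "cam_to_world" (4x4, takes a point from camera to world coordinates). Camera axes: x right, y up, looking along -z (the intrinsics and any distortion apply to the point x, -y, -z); pixel columns grow to the right and rows downward; lengths in mm; the calibration is good to about 2 mm. A picture is of the moment at which its call begins: read the wrist's pose just before it. calibration takes no time and is no camera call; for the wrist camera it gives the pose at the moment of the call.
- r.sign_off(): hands the job in; it is judged then, once.
Trained networks look in the newest picture that a camera, given by its name, has taken for a name from the list of things; names that differ only in an ending like _2 or _b are one class to them, and where a whole thing is asked for, a point or a joint stands for the part that bears it (a point fixed in the world has none). Each returns a list of dicts, best first, with "conf" (0 to 1); they miss things now and then, are a little off and sometimes report something else, mostly with a low value. They report only what shows in the picture. A call takes as long as a camera call. They do not tell look-alikes from the thing itself.
- imaging.recognise(camera, name): "extent" ([left, top, width, height] in pixels, round what is visible of it).
- imaging.mark_of(camera, name): "xy" ([column, row] in pixels: a listed point, or the origin of a listed thing).
The state is a dict: "clock": time; "qpos": joint angles; "qvel": joint speeds; "joint_efforts": joint torques, N m; "eef_pos": TCP position; "tcp_rot": TCP orientation; "contact_force": force on the tool from outside, world axes, zero at the start; "wrist_torque": the same for the moment, N m; "opening": opening from 0.0 (shut) to 1.0 (fully open); "grasp_force": force on a finger pad.
Only numpy, scipy, OpenCV 4.12 (cv2) and the standard library are available. Lean on these libraries where they do the work, as an engineer would, in place of code of your own. Each camera call takes 0.05 s, during which the arm holds its last target. There are 200 camera calls.

## Working session

There is one attempt and no reset: what is moved stays moved. The work goes in short steps, Python scripts to look and compute and a tool call to move; the robot and the scene stay as the last step left them, time stands still between calls to the robot, and variables do not carry over. Pictures are saved under pics/ and viewed, at most 10 in all, crops included, and the job is handed in when it is done.

Besides the shell and the picture viewer there is one more tool, called as a command line: name --argument value ..., lists and objects as JSON in quotes. step_arm: Moves the arm, as the interface text tells. Its arguments: {"type":"object","properties":{"moves":{"type":"array"},"squeeze":{"type":"number"}},"required":["moves"]}

```bash
mkdir -p pics; cat > h.py <<'E'
import numpy as np, cv2
from rig import telemetry, imaging, r
def ray(cam,px):
    c=imaging.calibration(cam); M=np.array(c["cam_to_world"])
    d=np.array([(px[0]-c["cx"])/c["fx"],-(px[1]-c["cy"])/c["fy"],-1.0])
    return M[:3,3],M[:3,:3]@d
def at_z(cam,px,z):
    o,d=ray(cam,px); return (o+d*(z-o[2])/d[2]).round(1)
def proj(cam,p):
    c=imaging.calibration(cam); M=np.array(c["cam_to_world"])
    q=M[:3,:3].T@(np.array(p,float)-M[:3,3])
    return np.array([c["cx"]+c["fx"]*q[0]/-q[2], c["cy"]+c["fy"]*-q[1]/-q[2]]).round(1)
def save(cam,name,crop=None,s=1):
    f=imaging.grab_frame(cam)[:,:,::-1]
    g=f if crop is None else f[crop[1]:crop[3],crop[0]:crop[2]]
    cv2.imwrite("pics/"+name,cv2.resize(g,None,fx=s,fy=s,interpolation=cv2.INTER_CUBIC)); return f
E
python3 - <<'E'
from h import *
print(telemetry.sense())
a=save("top","top0.png",s=1.4)
b=save("side","side0.png")
print(imaging.calibration("top"))
for n in ["fixture","nest","pump_body","spacer","cover","dial_axis","zero_mark","pointer_tip","jar","tin","capacitor","screwdriver"]:
    print(n,[(np.round(d["xy"],1).tolist(),round(d["conf"],2)) for d in imaging.mark_of("top",n)][:3])
E
```

```text
{'clock': 0.0, 'qpos': array([ 1.19959783e+00,  3.53669156e-01,  1.63415046e+00, -3.61490616e-05,
        1.15521319e+00, -2.38454148e-03]), 'qvel': array([-1.76636432e-03,  1.28523859e-03,  4.37986953e-05,  6.71300029e-04,
        7.62767418e-05,  5.96132993e-05]), 'joint_efforts': array([ 3.20103791e-03, -6.05273366e+01, -3.42058754e+01,  3.56296532e-04,
        9.73213348e-03,  1.00324638e-05]), 'eef_pos': array([225.14153583, 582.51332577, 230.54158526]), 'tcp_rot': array([-3.14015243e+00,  2.96168491e-05,  2.77279334e+00]), 'contact_force': array([ 0.37224399,  0.01131235, -0.43320192]), 'wrist_torque': array([ 0.00332632, -0.01778042, -0.00976096]), 'grasp_force': 0.0, 'opening': 1.0050971205271388}
{'fx': 521.7191975678277, 'fy': 521.7191975678277, 'cx': 281.89636164120014, 'cy': 218.77499993924332, 'cam_to_world': array([[-9.15826042e-03,  9.98309243e-01, -5.74001855e-02,
         4.79377278e+02],
       [-9.99951344e-01, -9.35351889e-03, -3.13395408e-03,
         5.22453237e+01],
       [-3.66554904e-03,  5.73686910e-02,  9.98346331e-01,
         1.48676230e+03],
       [ 0.00000000e+00,  0.00000000e+00,  0.00000000e+00,
         1.00000000e+00]])}
fixture [([272.9, 206.6], 0.77), ([269.2, 206.0], 0.46)]
nest [([369.8, 148.5], 0.58)]
pump_body [([416.1, 263.9], 0.75), ([411.6, 227.4], 0.66)]
spacer [([346.8, 199.0], 0.63)]
cover [([362.2, 292.4], 0.8), ([353.2, 256.5], 0.58), ([224.7, 208.2], 0.48)]
dial_axis [([234.5, 211.0], 0.67)]
zero_mark [([224.8, 209.1], 0.57)]
pointer_tip [([232.7, 212.1], 0.28)]
jar [([157.4, 267.9], 0.97)]
tin [([168.5, 189.8], 0.75)]
capacitor [([274.7, 144.5], 0.6)]
screwdriver [([370.1, 148.6], 0.89)]
```

View pics/top0.png

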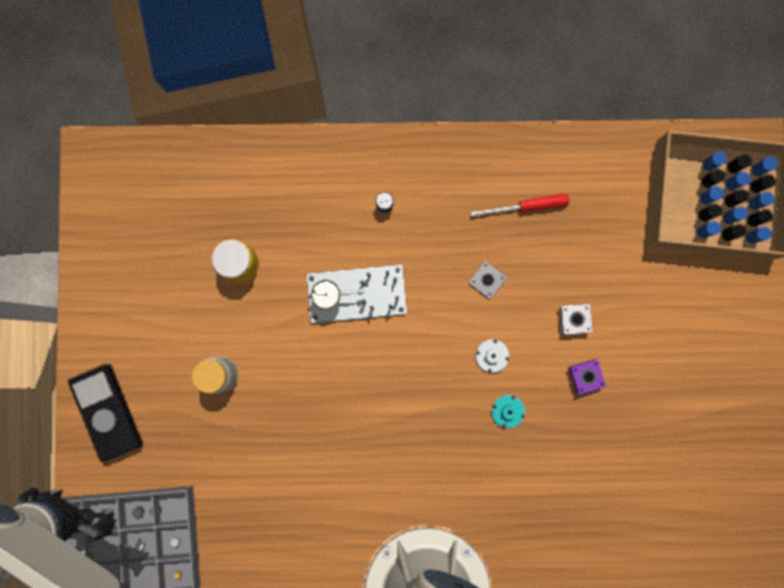

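View pics/side0.png

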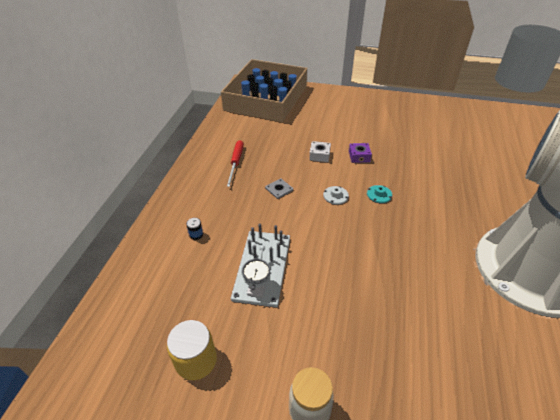

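The top view shows the fixture at (356,293)/1.4 with the gauge on its left. The white body is at (577,320)/1.4, the spacer at (488,280)/1.4 turned about 45°, and the steel cover at (492,356)/1.4. The purple and turquoise look-alikes lie below them.

```bash
cat >> h.py <<'E'
from scipy.spatial.transform import Rotation as Ro
def goal(p,yaw,frm=None):
    """units of turn and shift from measured pose (or frm=(pos,rpy)) to TCP p, pointing down, yaw"""
    s=telemetry.sense(); q,e=(s["eef_pos"],s["tcp_rot"]) if frm is None else frm
    R=Ro.from_euler("xyz",e); T=Ro.from_euler("xyz",[np.pi,0,yaw])
    rv=(R.inv()*T).as_rotvec(degrees=True); d=R.inv().apply(np.array(p,float)-q)
    print("turn",(rv/45).round(3).tolist(),"shift",(d/200).round(4).tolist(), "deg",round(np.linalg.norm(rv),1),"mm",d.round(1))
E
python3 - <<'E'
from h import *
for n,px,z in [("body top",(412,228.6),30),("spacer",(348.5,200),8),("cover hub",(351.5,254.3),24),("plate",(254.3,209.3),12),("plateTL",(219.5,196),12),("plateTR",(288,190),12),("plateBR",(290,226),12),("plateBL",(223,231),12),("dial",(232,210.5),70),("tin top",(165,184.5),85),("jartop",(149,269),100),("cap",(274.5,144),45),("turq",(363.5,294),24),("purple",(419.5,269),30)]:
    print(n,at_z("top",px,z))
w=imaging.calibration("wrist");s=telemetry.sense()
R=Ro.from_euler("xyz",s["tcp_rot"]).as_matrix();M=np.array(w["cam_to_world"])
print("cam in tool",R.T@(M[:3,3]-s["eef_pos"]),(R.T@M[:3,:3]).round(3),w["fx"],w["cx"],w["cy"])
goal([520,-120,260],2.7)
E
```

```text
body top [ 532.3 -306.1   30. ]
spacer [ 616.1 -133.     8. ]
cover hub [ 462.2 -136.9   24. ]
plate [591.8 134.9  12. ]
plateTL [630.6 233.5  12. ]
plateTR [645.9  38.8  12. ]
plateBR [543.5  34.1  12. ]
plateBL [531.1 223.8  12. ]
dial [584.7 192.4  70. ]
tin top [655.8 371.8  85. ]
jartop [429.1 410.  100. ]
cap [771.5  75.5  45. ]
turq [ 351.6 -168.4   24. ]
purple [ 419.8 -324.3   30. ]
cam in tool [  66.24071685    1.28947166 -143.53921562] [[ 0.001  0.964  0.266]
 [ 1.    -0.001  0.001]
 [ 0.001  0.266 -0.964]] 352.7531818422052 276.93129123702636 209.40288995999046
turn [0.0, 0.0, 0.093] shift [-2.6413, -2.7474, -0.1435] deg 4.2 mm [-528.3 -549.5  -28.7]
```

```bash
python3 - <<'E'
from h import *
goal([590,140,215],1.64)
E
```

```text
turn [0.0, -0.0, 1.442] shift [-2.4992, -1.4087, 0.0815] deg 64.9 mm [-499.8 -281.7   16.3]
```

step_arm --moves '[[[0,0,0.8],[-1,-0.7,0.04],1],[[0,0,0.8],[-1,-0.7,0.04],1],[[0,0,0.8],[-1,-0.7,0.04],1],[[0,0,0.8],[-1,-0.7,0.04],1],[[0,0,0.8],[-1,-0.7,0.04],1],[[0,0,0.8],[-1,-0.7,0.04],1]]'

```text
clock: 1.3
eef_pos: [363.4, 376.3, 223.2]
tcp_rot: [-3.141, 0.001, 2.14]
contact_force: [0.5, 0.4, -0.4]
opening: 1.003
grasp_force: 0.0
```

```bash
python3 - <<'E'
from h import *
goal([590,140,215],1.64)
E
```

```text
turn [-0.0, 0.002, 0.636] shift [-1.6056, 0.318, 0.0435] deg 28.6 mm [-321.1   63.6    8.7]
```

step_arm --moves '[[[0,0,0.4],[-1,0.2,0.03],1],[[0,0,0.4],[-1,0.2,0.03],1],[[0,0,0.64],[-1,0.2,0.04],1],[[0,0,0.64],[-1,0.2,0.04],1]]'

```text
clock: 1.7
eef_pos: [501.8, 236.1, 215.7]
tcp_rot: [3.141, -0.001, 1.637]
contact_force: [0.4, 0.6, -0.3]
opening: 0.999
grasp_force: 0.0
```

```bash
python3 - <<'E'
from h import *
goal([590,140,215],1.64)
E
```

```text
turn [0.001, -0.001, -0.003] shift [-0.5088, 0.4079, 0.0038] deg 0.2 mm [-101.8   81.6    0.8]
```

step_arm --moves '[[[0,0,0],[-0.5,0.4,0],1],[[0,0,0],[-0.5,0.4,0],1],[[0,0,0],[-0.5,0.4,0],1],[[0,0,0],[-0.5,0.4,0],1],[[0,0,0],[-0.5,0.4,0],1]]'

```text
clock: 2.2
eef_pos: [587.5, 143.0, 215.2]
tcp_rot: [-3.141, -0.0, 1.641]
contact_force: [-1.4, -0.5, -0.5]
opening: 1.002
grasp_force: 0.0
```

```bash
python3 - <<'E'
from h import *
print(telemetry.sense()["eef_pos"])
save("wrist","w_fix.png",s=1.4)
for n in ["nest","dial_axis","zero_mark","pointer_tip","fixture"]:
    z={"nest":12,"fixture":0}.get(n,68)
    print(n,[(np.round(d["xy"],1).tolist(),round(d["conf"],2),at_z("wrist",d["xy"],z)) for d in imaging.mark_of("wrist",n)][:2])
E
```

```text
[587.46611762 143.02381885 215.221011  ]
nest [([282.3, 231.0], 0.66, array([597.5,  93.4,  12. ]))]
dial_axis [([281.4, 131.0], 0.7, array([587.9, 197.4,  68. ]))]
zero_mark [([287.4, 111.3], 0.62, array([591.6, 213. ,  68. ]))]
pointer_tip [([281.4, 109.3], 0.42, array([586.8, 214.1,  68. ]))]
fixture [([283.7, 229.9], 0.79, array([599.8,  90.4,   0. ]))]
```

View pics/w_fix.png

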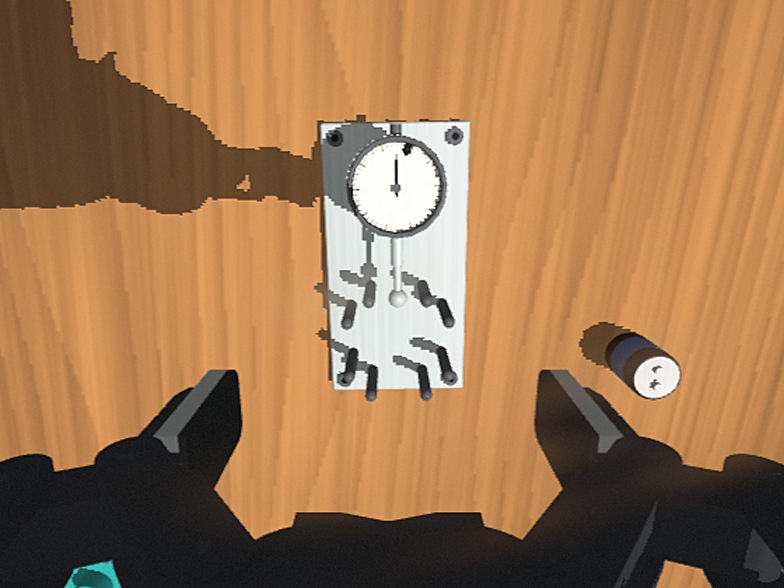

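The wrist view shows the gauge at (396,188)/1.4, with its pointer up and the zero mark just right of it at (407,150)/1.4. The eight pin noses run from (369,304) to (426,396), and the plate corners are at about (320,121), (470,121), (332,388) and (464,388).

```bash
cat >> h.py <<'E'
from scipy.optimize import least_squares
def fit_pose(cam,local,px,x0,free=(1,1,1)):
    """fit x,y,yaw of a body whose local points (mm) show at px"""
    L=np.array(local,float);P=np.array(px,float)
    def f(v):
        W=Ro.from_euler("z",v[2]).apply(L)+[v[0],v[1],0]
        return np.concatenate([proj(cam,w)-p for w,p in zip(W,P)])
    s=least_squares(f,x0,x_scale=[1,1,.01],diff_step=1e-3,loss="soft_l1"); return s.x, s.fun.reshape(-1,2)
E
sed -i 's/c\["cy"\]+c\["fy"\]\*-q\[1\]\/-q\[2\]\]).round(1)/c["cy"]+c["fy"]*-q[1]\/-q[2]])/' h.py
python3 - <<'E'
from h import *
plate=[(-50,145,12),(50,145,12),(-50,-50,12),(50,-50,12)]
pp=[(320,121),(470,121),(332,388),(464,388)]
pins=[(-33,-18.6,55),(-18.6,-33,55),(18.6,-33,55),(33,-18.6,55),(-33,18.6,55),(-18.6,33,55),(18.6,33,55),(33,18.6,55)]
q=[(344,381),(371.5,395),(426,395),(451,377),(348,322),(369,302),(427,300),(448,321)]
dial=[(0,105,70)];dq=[(396,187)]
a=lambda l:np.array(l)/1.4
for n,l,p in [("plate",plate,pp),("pins",pins,q),("all",plate+pins+dial,pp+q+dq)]:
    v,res=fit_pose("wrist",l,a(p),[597,90,.07]); print(n,v.round(3),np.abs(res).mean(0).round(2)); 
print(res.round(1).tolist())
print("tcp px",proj("wrist",telemetry.sense()["eef_pos"]))
goal([520,-120,230],1.64)
E
```

```text
plate [5.99302e+02 9.05600e+01 8.50000e-02] [0.52 0.58]
pins [5.99592e+02 8.99510e+01 8.80000e-02] [0.95 1.04]
all [5.99466e+02 9.02530e+01 8.80000e-02] [0.81 0.93]
[[-0.1, 1.0], [0.1, -0.6], [0.5, 1.0], [-1.1, -0.2], [3.7, -3.9], [-0.3, -0.1], [0.0, -0.6], [-2.4, -1.9], [-0.6, 0.7], [-0.2, -0.4], [-0.2, 0.4], [0.5, 0.4], [0.8, 0.7]]
tcp px [273.47104995 270.84922651]
turn [0.0, -0.0, 0.004] shift [-1.2917, -0.4298, -0.0718] deg 0.2 mm [-258.3  -86.   -14.4]
```

step_arm --moves '[[[0,0,0],[-1,-0.15,0],1],[[0,0,0],[-1,-0.15,0],1],[[0,0,0],[-1,-0.15,0],1],[[0,0,0],[-1,-0.15,0],1],[[0,0,0],[-1,-0.15,0],1]]'

```text
clock: 3.0
eef_pos: [571.1, -63.1, 215.7]
tcp_rot: [3.142, 0.002, 1.639]
contact_force: [0.6, 0.3, 0.4]
opening: 0.997
grasp_force: 0.0
```

```bash
python3 - <<'E'
from h import *
goal([532,-295,180],1.58)
E
```

```text
turn [0.0, 0.002, 0.075] shift [-1.1435, -0.2738, 0.1806] deg 3.4 mm [-228.7  -54.8   36.1]
```

step_arm --moves '[[[0,0,0.075],[-1,-0.24,0.15],1],[[0,0,0.075],[-1,-0.24,0.15],1],[[0,0,0.075],[-1,-0.24,0.15],1],[[0,0,0.075],[-1,-0.24,0.15],1],[[0,0,0.075],[-1,-0.24,0.15],1],[[0,0,0.075],[-1,-0.24,0.15],1]]'

```text
clock: 3.6
eef_pos: [537.9, -262.1, 185.2]
tcp_rot: [-3.141, -0.0, 1.581]
contact_force: [0.1, 0.5, -0.1]
opening: 1.004
grasp_force: 0.0
```

```bash
python3 - <<'E'
from h import *
print(telemetry.sense()["eef_pos"])
save("wrist","w_body.png")
print(imaging.mark_of("wrist","pump_body"),imaging.recognise("wrist","pump_body"))
print("tcp px",proj("wrist",telemetry.sense()["eef_pos"]))
E
```

```text
[ 537.86040257 -262.1162081   185.15373715]
[{'xy': [271.7, 229.7], 'conf': 0.88}, {'xy': [161.2, 247.3], 'conf': 0.88}] [{'extent': [240.6, 199.5, 65.0, 68.5], 'conf': 0.84}, {'extent': [109.4, 216.4, 85.5, 62.7], 'conf': 0.63}]
tcp px [273.5104287  270.99132731]
```

View pics/w_body.png

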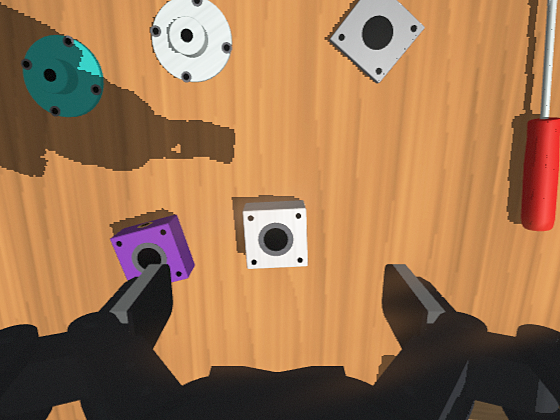

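The view shows all three parts: the white body's top at about (275,238), the steel cover at (192,38) and the spacer at (378,36). The purple body is at (150,250).

```bash
python3 - <<'E'
from h import *
f=cv2.imread("pics/w_body.png"); hsv=cv2.cvtColor(f,cv2.COLOR_BGR2HSV)
def quad(seed,vmin,z,half=28):
    m=((hsv[...,1]<45)&(hsv[...,2]>vmin)).astype(np.uint8)
    n,l,st,c=cv2.connectedComponentsWithStats(m)
    k=l[seed[1],seed[0]]; cs,_=cv2.findContours((l==k).astype(np.uint8),cv2.RETR_EXTERNAL,cv2.CHAIN_APPROX_NONE)
    pts=cs[0][:,0,:].astype(float)
    W=np.array([at_z("wrist",p,z)[:2] for p in pts],np.float32)
    return W,cv2.minAreaRect(W)
for n,seed,v,z in [("body",(255,225),190,30),("body",(255,225),210,30),("spacer",(350,40),140,8)]:
    W,r_=quad(seed,v,z); print(n,v,r_,W.min(0),W.max(0))
for px in [(255,225),(275,203),(350,40),(165,30),(187,45)]: print(px,hsv[px[1],px[0]])
W,r_=quad((165,50),150,8); print("cover",cv2.minEnclosingCircle(W),cv2.fitEllipse(W),W.min(0),W.max(0))
E
```

```text
body 190 ((539.6293334960938, -302.1102600097656), (55.72278594970703, 55.453224182128906), 3.6444902420043945) [ 510.5 -331.1] [ 568.8 -273. ]
body 210 ((539.7326049804688, -302.1594543457031), (55.53996658325195, 55.31942367553711), 3.612365961074829) [ 510.5 -331.1] [ 568.8 -273. ]
spacer 140 ((621.5200805664062, -127.37101745605469), (55.51798629760742, 55.514976501464844), 52.146610260009766) [ 583.4 -165.9] [ 659.1 -103. ]
(255, 225) [ 10   6 244]
(275, 203) [ 13  37 131]
(350, 40) [ 90   3 193]
(165, 30) [ 84   5 248]
(187, 45) [ 78   5 239]
cover ((467.19818115234375, -134.83660888671875), 33.339332580566406) ((467.1629333496094, -135.19126892089844), (62.32748031616211, 64.04310607910156), 89.02891540527344) [ 434.  -167.5] [ 500.2 -105.2]
```

```bash
python3 - <<'E'
from h import *
goal([539.7,-302.1,60],1.634)
goal([539.7,-302.1,6],1.634)
E
```

```text
turn [0.0, -0.0, -0.063] shift [-0.2108, 0.0023, 0.6286] deg 2.9 mm [-42.2   0.5 125.7]
turn [0.0, -0.0, -0.063] shift [-0.2109, 0.0022, 0.8986] deg 2.9 mm [-42.2   0.4 179.7]
```

step_arm --moves '[[[0,0,-0.063],[-0.211,0.002,0.3],1],[[0,0,-0.063],[-0.211,0.002,0.5],1],[[0,0,-0.063],[-0.211,0.002,0.65],1],[[0,0,-0.063],[-0.211,0.002,0.78],1],[[0,0,-0.063],[-0.211,0.002,0.86],1],[[0,0,-0.063],[-0.211,0.002,0.895],1],[[0,0,-0.063],[-0.211,0.002,0.895],1]]'

```text
clock: 4.45
eef_pos: [539.6, -303.0, 6.5]
tcp_rot: [-3.141, -0.0, 1.634]
contact_force: [0.2, -0.1, 0.6]
opening: 0.997
grasp_force: 0.0
```

step_arm --moves '[[[0,0,0],[0,0,0],0.3],[[0,0,0],[0,0,0],0.3],[[0,0,0],[0,0,0],0.3],[[0,0,0],[0,0,0],0.3],[[0,0,0],[0,0,0],0.3]]' --squeeze 30

```text
clock: 4.95
eef_pos: [539.7, -304.2, 8.0]
tcp_rot: [3.14, 0.001, 1.632]
contact_force: [-1.8, 1.3, 6.9]
opening: 0.652
grasp_force: 12.8
```

step_arm --moves '[[[0,0,0],[0,0,0],-0.2],[[0,0,0],[0,0,0],-0.2],[[0,0,0],[0,0,0],-0.2]]' --squeeze 40

```text
clock: 5.25
eef_pos: [539.8, -304.2, 8.2]
tcp_rot: [3.14, 0.001, 1.632]
contact_force: [-1.7, 2.7, 8.6]
opening: 0.649
grasp_force: 41.8
```

step_arm --moves '[[[0,0,0],[0,0,-0.15],-0.2],[[0,0,0],[0,0,-0.4],-0.2],[[0,0,0],[0,0,-0.6],-0.2],[[0,0,0],[0,0,-0.6],-0.2]]'

```text
clock: 5.65
eef_pos: [542.5, -305.8, 133.1]
tcp_rot: [3.133, 0.006, 1.632]
contact_force: [0.6, -0.2, -1.6]
opening: 0.641
grasp_force: 45.3
```

```bash
python3 - <<'E'
from h import *
goal([599.4,90.2,130],1.658)
E
```

```text
turn [0.011, 0.008, -0.033] shift [1.9591, 0.4054, 0.0079] deg 1.6 mm [391.8  81.1   1.6]
```

step_arm --moves '[[[0,0,-0.033],[1,0.2,0],-0.2],[[0,0,-0.033],[1,0.2,0],-0.2],[[0,0,-0.033],[1,0.2,0],-0.2],[[0,0,-0.033],[1,0.2,0],-0.2],[[0,0,-0.033],[1,0.2,0],-0.2]]'

```text
clock: 6.15
eef_pos: [566.6, -96.8, 126.2]
tcp_rot: [-3.141, -0.002, 1.662]
contact_force: [-0.5, -0.4, -1.8]
opening: 0.647
grasp_force: 45.2
```

step_arm --moves '[[[0,0,0],[0.94,0.2,0],-0.2],[[0,0,0],[0.94,0.2,0],-0.2],[[0,0,0],[0.94,0.2,0],-0.2],[[0,0,0],[0.94,0.2,0],-0.2],[[0,0,0],[0.94,0.2,0],-0.2],[[0,0,0],[0.94,0.2,0],-0.2],[[0,0,0],[0.94,0.2,0],-0.2]]'

```text
clock: 6.85
eef_pos: [589.7, 88.0, 126.1]
tcp_rot: [-3.141, 0.0, 1.658]
contact_force: [0.8, -0.6, -2.7]
opening: 0.645
grasp_force: 45.1
```

```bash
python3 - <<'E'
from h import *
print(telemetry.sense())
save("wrist","w_held.png",s=1.4)
goal([599.4,88.2,130],1.658)
p=telemetry.sense()["eef_pos"]
for x,y,z in [(539,0,0)]: pass
R=Ro.from_euler("z",.087)
for l in [(-33,-18.6,58),(-18.6,-33,58),(18.6,-33,58),(33,-18.6,58),(-33,18.6,58),(-18.6,33,58),(18.6,33,58),(33,18.6,58)]:
    print(l,(proj("wrist",R.apply(l)+[599.4,90.2,0])*1.4).round(0))
E
```

```text
{'clock': 6.85, 'qpos': array([ 1.45867374e-01,  4.26721980e-01,  1.78466387e+00, -4.59294550e-04,
        9.31018411e-01,  5.90524218e-02]), 'qvel': array([-0.01611663, -0.00223556, -0.00055429,  0.0010462 ,  0.00159271,
        0.00243275]), 'joint_efforts': array([ 1.25159528e+00, -6.15182376e+01, -2.98683411e+01,  6.47298410e-02,
       -2.20819231e-02,  3.45233086e-03]), 'eef_pos': array([589.65935957,  88.01580851, 126.12773425]), 'tcp_rot': array([-3.14080415e+00,  4.15496773e-04,  1.65788580e+00]), 'contact_force': array([ 0.79877059, -0.60097281, -2.65735941]), 'wrist_torque': array([-0.03934553, -0.00912022, -0.00163092]), 'grasp_force': 45.130544900894165, 'opening': 0.6447483219462967}
turn [-0.001, 0.0, -0.001] shift [-0.0017, 0.0484, -0.0189] deg 0.1 mm [-0.3  9.7 -3.8]
(-33, -18.6, 58) [334. 348.]
(-18.6, -33, 58) [366. 377.]
(18.6, -33, 58) [445. 377.]
(33, -18.6, 58) [478. 348.]
(-33, 18.6, 58) [331. 269.]
(-18.6, 33, 58) [364. 237.]
(18.6, 33, 58) [450. 237.]
(33, 18.6, 58) [482. 269.]
```

View pics/w_held.png

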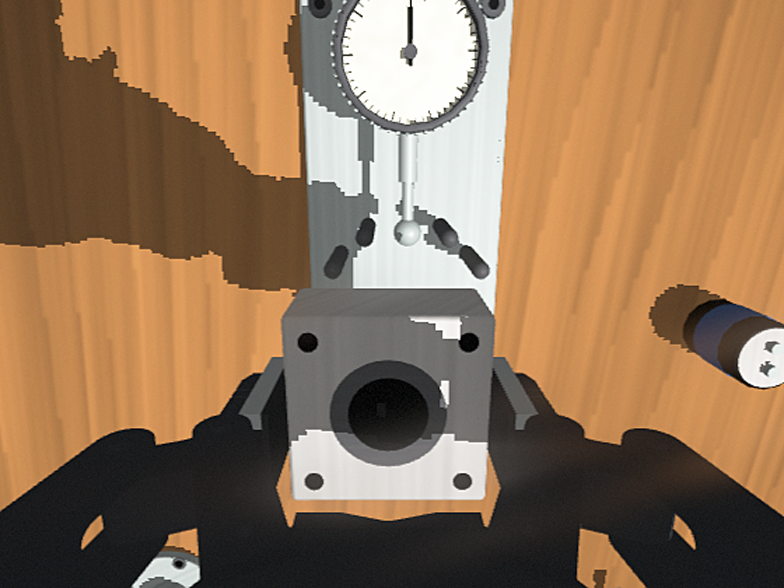

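The body is held squarely between the fingers, its top corners at about (284,318), (494,316), (291,498) and (487,498) in the 1.4x picture. The far pin noses are at (331,270), (363,240), (450,239) and (482,270), close to prediction.

```bash
python3 - <<'E'
from h import *
px=np.array([(283,318),(495,316),(290,499),(488,499)])/1.4
p=telemetry.sense()["eef_pos"]
L=np.array([(-28,28),(28,28),(-28,-28),(28,-28)],float)
def f(v):
    W=np.c_[L,np.zeros(4)]; W=Ro.from_euler("z",v[3]).apply(W)+[v[0],v[1],v[2]]
    return np.concatenate([proj("wrist",w)-q for w,q in zip(W,px)])
s=least_squares(f,[590,90,148,.087],x_scale=[1,1,1,.01],diff_step=1e-3)
print(s.x.round(3),s.fun.round(1)); v=s.x
R=Ro.from_euler("xyz",telemetry.sense()["tcp_rot"])
print("offset tool",R.inv().apply(v[:3]-p))
g=lambda v: np.r_[f(np.r_[v[:2],148.,v[2]])]
s2=least_squares(g,[590,90,.087],x_scale=[1,1,.01],diff_step=1e-3);print(s2.x.round(3),s2.fun.round(1))
# pins, direct
pins=[(-33,18.6,56),(-18.6,33,56),(18.6,33,56),(33,18.6,56)]
q=np.array([(331,270),(363,240),(450,239),(482,270)])/1.4
print(fit_pose("wrist",pins,q,[599,90,.087]))
print(fit_pose("wrist",[(0,105,70)]+pins,np.r_[[(409.5/1.4,52/1.4)],q],[599,90,.087]))
E
```

```text
[5.91689e+02 8.76420e+01 1.47292e+02 9.10000e-02] [-1.2 -0.8  0.8  0.1  2.2  0.5 -1.8  0.2]
offset tool [ -0.24708411   1.93255154 -21.07684119]
[5.91657e+02 8.79890e+01 9.10000e-02] [-1.6 -1.1  1.3 -0.2  1.8  1.  -1.4  0.7]
(array([5.99533066e+02, 8.90194601e+01, 9.08930437e-02]), array([[ 0.69880322,  0.777702  ],
       [ 0.64271553, -0.89899733],
       [-0.51837222, -0.3967666 ],
       [-0.86488994,  0.41865486]]))
(array([5.99543312e+02, 8.89079630e+01, 9.02379954e-02]), array([[-0.05148353, -0.37398898],
       [ 0.72346827,  0.91954499],
       [ 0.68097555, -0.73671534],
       [-0.48884711, -0.19474694],
       [-0.85519679,  0.62854328]]))
```

```bash
python3 - <<'E'
from h import *
p=telemetry.sense()["eef_pos"]
goal(p+[7.85,0.7,-50],1.660)
E
```

```text
turn [-0.001, 0.0, -0.004] shift [0.0002, 0.0396, 0.25] deg 0.2 mm [ 0.   7.9 50. ]
```

step_arm --moves '[[[0,0,0],[0,0.0395,0.1],-0.2],[[0,0,0],[0,0.0395,0.2],-0.2],[[0,0,0],[0,0.0395,0.26],-0.2],[[0,0,0],[0,0.0395,0.28],-0.2],[[0,0,0],[0,0.0395,0.29],-0.2],[[0,0,0],[0,0.0395,0.3],-0.2],[[0,0,0],[0,0.0395,0.315],-0.2],[[0,0,0],[0,0.0395,0.33],-0.2]]'

```text
clock: 7.7
eef_pos: [598.3, 89.8, 60.9]
tcp_rot: [3.141, -0.0, 1.658]
contact_force: [-0.4, -0.1, -2.3]
opening: 0.643
grasp_force: 45.1
```

step_arm --moves '[[[0,0,0],[0,0,0.02],-0.2],[[0,0,0],[0,0,0.045],-0.2],[[0,0,0],[0,0,0.07],-0.2],[[0,0,0],[0,0,0.095],-0.2],[[0,0,0],[0,0,0.12],-0.2],[[0,0,0],[0,0,0.145],-0.2]]'

```text
clock: 8.3
eef_pos: [597.9, 89.7, 31.0]
tcp_rot: [-3.141, 0.0, 1.658]
contact_force: [-0.2, -0.3, -2.4]
opening: 0.649
grasp_force: 45.1
```

step_arm --moves '[[[0,0,0],[0,0,0.02],-0.2],[[0,0,0],[0,0,0.035],-0.2],[[0,0,0],[0,0,0.045],-0.2],[[0,0,0],[0,0,0.05],-0.2],[[0,0,0],[0,0,0.053],-0.2],[[0,0,0],[0,0,0.056],-0.2]]'

```text
clock: 8.9
eef_pos: [598.1, 89.7, 20.4]
tcp_rot: [3.141, 0.0, 1.658]
contact_force: [0.3, -0.2, -1.9]
opening: 0.647
grasp_force: 45.1
```

step_arm --moves '[[[0,0,0],[0,0,0.003],-0.2],[[0,0,0],[0,0,0.006],-0.2],[[0,0,0],[0,0,0.008],-0.2]]'

```text
clock: 9.2
eef_pos: [598.1, 89.8, 20.2]
tcp_rot: [3.141, 0.0, 1.658]
contact_force: [-6.8, -0.8, 19.5]
opening: 0.643
grasp_force: 47.6
```

step_arm --moves '[[[0,0,0],[0,0,-0.004],-0.2],[[0,0,0],[0,0,-0.005],0.7],[[0,0,0],[0,0,-0.005],0.7],[[0,0,0],[0,0,-0.005],0.7],[[0,0,0],[0,0,-0.1],0.7],[[0,0,0],[0,0,-0.3],0.7],[[0,0,0],[0,0,-0.5],0.8],[[0,0,0],[0,0,-0.5],0.9]]'

```text
clock: 10.0
eef_pos: [601.5, 90.3, 124.0]
tcp_rot: [3.133, -0.001, 1.658]
contact_force: [0.0, -0.2, 0.6]
opening: 0.95
grasp_force: 0.0
```

```bash
python3 - <<'E'
from h import *
s=telemetry.sense(); print(s["eef_pos"],s["contact_force"])
goal([619,-120,150],2.46)
goal([619,-120,150],.9)
E
```

```text
[601.52569593  90.27450031 123.98691659] [ 0.03681009 -0.22232442  0.61443636]
turn [0.011, 0.004, -1.021] shift [-1.0549, -0.0037, -0.1307] deg 45.9 mm [-211.    -0.7  -26.1]
turn [0.01, -0.005, 0.966] shift [-1.0549, -0.0037, -0.1307] deg 43.5 mm [-211.    -0.7  -26.1]
```

step_arm --moves '[[[0,0,0.2],[-0.25,0,-0.1],1],[[0,0,0.4],[-0.5,0,-0.2],1],[[0,0,0.6],[-0.75,0,-0.2],1],[[0,0,0.8],[-1,0,-0.2],1],[[0,0,0.96],[-1,0,-0.2],1],[[0,0,0.96],[-1,0,-0.2],1],[[0,0,0.96],[-1,0,-0.2],1]]'

```text
clock: 10.7
eef_pos: [615.0, -109.1, 158.0]
tcp_rot: [-3.141, 0.0, 0.908]
contact_force: [-0.8, 0.1, -0.3]
opening: 1.0
grasp_force: 0.0
```

```bash
cat >> h.py <<'E'
def quad(f,seed,vmin,z,smax=45):
    hsv=cv2.cvtColor(f,cv2.COLOR_BGR2HSV)
    m=((hsv[...,1]<smax)&(hsv[...,2]>vmin)).astype(np.uint8)
    n,l,st,c=cv2.connectedComponentsWithStats(m)
    k=l[int(seed[1]),int(seed[0])]; cs,_=cv2.findContours((l==k).astype(np.uint8),cv2.RETR_EXTERNAL,cv2.CHAIN_APPROX_NONE)
    W=np.array([at_z("wrist",p,z)[:2] for p in cs[0][:,0,:].astype(float)],np.float32)
    return W,cs[0][:,0,:]
E
python3 - <<'E'
from h import *
s=telemetry.sense(); print(s["eef_pos"],s["tcp_rot"])
f=save("wrist","w_sp.png")
q=proj("wrist",[621.5,-127.4,8]); print(q)
# plastic part of plate off the bore: 18 mm from centre along its side
R=Ro.from_euler("z",.91)
for v in (120,150):
    W,c=quad(f,proj("wrist",[621.5,-127.4,8]+R.apply([19,0,0])),v,8)
    print(v,cv2.minAreaRect(W),c.min(0),c.max(0))
print([d for d in imaging.recognise("wrist","spacer")])
E
```

```text
[ 615.0481783  -109.11179106  158.03654724] [-3.14055297e+00  1.84776342e-04  9.08008890e-01]
[295.29513269 207.74485849]
120 ((620.6687622070312, -129.5666961669922), (54.83803176879883, 55.64746856689453), 52.10126495361328) [264 179] [329 240]
150 ((620.9692993164062, -129.7959442138672), (54.83161544799805, 54.92325973510742), 52.06674575805664) [265 179] [329 240]
[{'extent': [262.8, 177.5, 67.1, 64.6], 'conf': 0.81}]
```

```bash
python3 - <<'E'
from h import *
goal([618.4,-129.6,2.5],.909)
goal([618.4,-129.6,-1.5],.909)
E
```

```text
turn [-0.001, 0.0, -0.0] shift [-0.0743, 0.0787, 0.7789] deg 0.0 mm [-14.9  15.7 155.8]
turn [-0.001, 0.0, -0.0] shift [-0.0743, 0.0787, 0.7989] deg 0.0 mm [-14.9  15.7 159.8]
```

step_arm --moves '[[[0,0,0],[-0.074,0.079,0.2],0.55],[[0,0,0],[-0.074,0.079,0.4],0.55],[[0,0,0],[-0.074,0.079,0.55],0.55],[[0,0,0],[-0.074,0.079,0.67],0.55],[[0,0,0],[-0.074,0.079,0.74],0.55],[[0,0,0],[-0.074,0.079,0.77],0.55],[[0,0,0],[-0.074,0.079,0.78],0.55],[[0,0,0],[-0.074,0.079,0.78],0.55]]'

```text
clock: 11.6
eef_pos: [619.4, -130.7, 3.5]
tcp_rot: [3.14, -0.001, 0.905]
contact_force: [0.2, -0.4, -0.8]
opening: 0.776
grasp_force: 0.0
```

step_arm --moves '[[[0,0,0],[0,0,0.01],0.55],[[0,0,0],[0,0,0.018],0.55],[[0,0,0],[0,0,0.018],0.55]]'

```text
clock: 11.9
eef_pos: [618.9, -131.0, -0.5]
tcp_rot: [3.141, -0.0, 0.904]
contact_force: [1.0, -0.2, 0.3]
opening: 0.776
grasp_force: 0.0
```

step_arm --moves '[[[0,0,0],[0.003,0,0.008],0.55],[[0,0,0],[0.003,0,0.008],0],[[0,0,0],[0.003,0,0.008],0],[[0,0,0],[0.003,0,0.008],0],[[0,0,0],[0.003,0,0.008],0],[[0,0,0],[0.003,0,0.008],0]]' --squeeze 25

```text
clock: 12.5
eef_pos: [619.1, -130.4, -2.3]
tcp_rot: [3.141, -0.0, 0.904]
contact_force: [-1.1, 1.1, 4.0]
opening: 0.644
grasp_force: 27.0
```

step_arm --moves '[[[0,0,0],[0,0,-0.1],0],[[0,0,0],[0,0,-0.35],0],[[0,0,-0.1],[0,0,-0.6],0],[[0,0,-0.25],[0.1,0,-0.65],0],[[0,0,-0.4],[0.3,-0.1,-0.65],0]]'

```text
clock: 13.0
eef_pos: [643.1, -73.3, 130.8]
tcp_rot: [3.135, -0.001, 1.22]
contact_force: [1.0, 0.2, -0.1]
opening: 0.642
grasp_force: 27.1
```

```bash
python3 - <<'E'
from h import *
s=telemetry.sense();print(s["eef_pos"],s["tcp_rot"],s["opening"],s["grasp_force"])
goal([598,89.5,125],1.66)
E
```

```text
[643.09239411 -73.29031519 130.79530107] [ 3.13500133e+00 -5.89330994e-04  1.21985637e+00] 0.6415662718324814 27.067731320858
turn [0.008, 0.001, -0.56] shift [0.6868, -0.4917, 0.0261] deg 25.2 mm [137.4 -98.3   5.2]
```

step_arm --moves '[[[0,0,-0.18],[0.17,-0.12,0.02],0],[[0,0,-0.36],[0.4,-0.29,0.025],0],[[0,0,-0.54],[0.6,-0.43,0.025],0],[[0,0,-0.56],[0.687,-0.485,0.025],0],[[0,0,-0.56],[0.687,-0.485,0.025],0],[[0,0,-0.56],[0.687,-0.485,0.025],0]]'

```text
clock: 13.6
eef_pos: [596.7, 91.8, 122.3]
tcp_rot: [-3.141, 0.0, 1.66]
contact_force: [-0.1, -0.9, -0.6]
opening: 0.644
grasp_force: 27.1
```

```bash
python3 - <<'E'
from h import *
s=telemetry.sense();print(s["eef_pos"],s["tcp_rot"])
save("wrist","w_sp_held.png",s=1.4)
R=Ro.from_euler("z",.089)
for l in [(-33,18.6,56),(-18.6,33,56),(18.6,33,56),(33,18.6,56)]: print((proj("wrist",R.apply(l)+[599.5,89.2,0])*1.4).round())
E
```

```text
[596.69187478  91.83711893 122.28914136] [-3.14146760e+00  3.76555188e-04  1.65955233e+00]
[314. 279.]
[346. 246.]
[433. 246.]
[465. 278.]
```

View pics/w_sp_held.png

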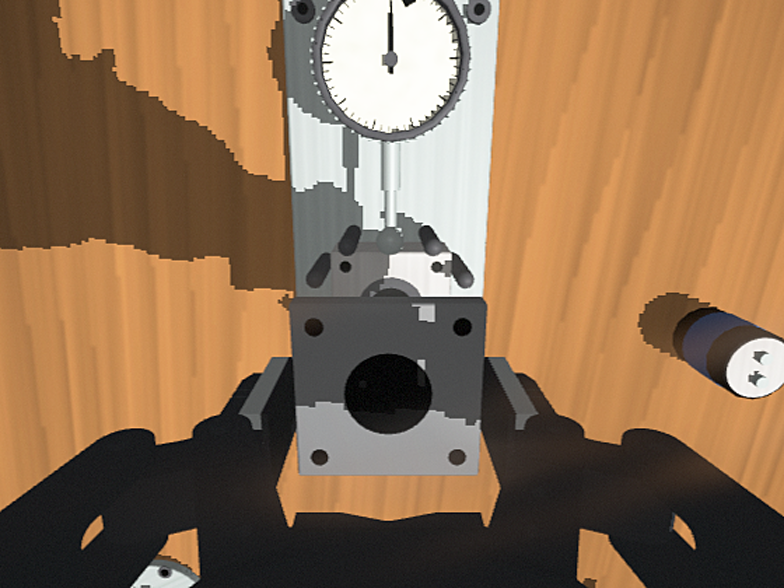

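The spacer is held square, its top corners at about (291,305), (487,304), (301,474) and (479,474). The body is seated behind it, and the pin noses are at (315,279), (347,246), (434,246) and (467,279).

```bash
python3 - <<'E'
from h import *
px=np.array([(291,304),(487,303),(301,474),(479,474)])/1.4
s=telemetry.sense();p=s["eef_pos"]
L=[(-28,28,132.6),(28,28,132.6),(-28,-28,132.6),(28,-28,132.6)]
v,res=fit_pose("wrist",L,px,[598,92,.089]);print(v.round(3),res.round(1).tolist())
R=Ro.from_euler("xyz",s["tcp_rot"]);print("off tool",R.inv().apply([v[0]-p[0],v[1]-p[1],0]))
pins=[(-33,18.6,56),(-18.6,33,56),(18.6,33,56),(33,18.6,56)]
print(fit_pose("wrist",[(0,105,70)]+pins,np.array([(390.5,60),(315,280),(347,247),(434,247),(467,279)])/1.4,[599,90,.087])[0])
goal([598.1,89.2,60],1.66)
E
```

```text
[5.99033e+02 9.15230e+01 9.30000e-02] [[-0.9, -0.5], [1.2, -0.4], [-0.6, 1.0], [0.5, 0.5]]
off tool [ 2.34347812e-01  2.11388994e+00 -1.69144049e-04]
[6.00188062e+02 8.86594447e+01 9.28174269e-02]
turn [-0.0, 0.0, -0.002] shift [-0.0099, 0.0049, 0.3115] deg 0.1 mm [-2.   1.  62.3]
```

step_arm --moves '[[[0,0,0],[-0.012,0.005,0.1],0],[[0,0,0],[-0.012,0.005,0.2],0],[[0,0,0],[-0.012,0.005,0.26],0],[[0,0,0],[-0.012,0.005,0.295],0],[[0,0,0],[-0.012,0.005,0.31],0],[[0,0,0],[-0.012,0.005,0.31],0]]'

```text
clock: 14.25
eef_pos: [598.2, 88.9, 60.5]
tcp_rot: [3.142, 0.0, 1.658]
contact_force: [-1.3, -0.2, -0.6]
opening: 0.647
grasp_force: 27.1
```

Now 20.8 mm to go; down through the noses slowly.

step_arm --moves '[[[0,0,0],[0.002,0,0.015],0],[[0,0,0],[0.002,0,0.03],0],[[0,0,0],[0.002,0,0.045],0],[[0,0,0],[0.002,0,0.06],0],[[0,0,0],[0.002,0,0.075],0],[[0,0,0],[0.002,0,0.085],0]]'

```text
clock: 14.85
eef_pos: [597.9, 89.6, 43.2]
tcp_rot: [-3.141, 0.0, 1.658]
contact_force: [0.5, 0.9, -1.0]
opening: 0.643
grasp_force: 27.1
```

step_arm --moves '[[[0,0,0],[0,0,0.007],0],[[0,0,0],[0,0,0.012],0],[[0,0,0],[0,0,0.016],0],[[0,0,0],[0,0,0.018],0],[[0,0,0],[0,0,0.02],0]]'

```text
clock: 15.35
eef_pos: [598.1, 89.6, 39.7]
tcp_rot: [3.141, 0.0, 1.658]
contact_force: [-0.9, -0.2, 4.7]
opening: 0.646
grasp_force: 27.6
```

step_arm --moves '[[[0,0,0],[0,0,0],0.6],[[0,0,0],[0,0,0],0.6],[[0,0,0],[0,0,0],0.6],[[0,0,0],[0,0,-0.05],0.6],[[0,0,0],[0,0,-0.2],0.6],[[0,0,0],[0,0,-0.4],0.6],[[0,0,0],[0,0,-0.5],0.6]]'

```text
clock: 16.05
eef_pos: [599.4, 89.8, 143.3]
tcp_rot: [3.138, -0.0, 1.658]
contact_force: [0.8, 0.3, -0.8]
opening: 0.8
grasp_force: 0.0
```

```bash
python3 - <<'E'
from h import *
goal([465,-122,165],1.66)
E
```

```text
turn [0.005, -0.0, -0.002] shift [-0.9963, -0.7616, -0.1117] deg 0.2 mm [-199.3 -152.3  -22.3]
```

step_arm --moves '[[[0,0,0],[-0.25,-0.19,-0.1],0.2],[[0,0,0],[-0.5,-0.38,-0.11],0.2],[[0,0,0],[-0.75,-0.57,-0.11],0.2],[[0,0,0],[-1,-0.76,-0.11],0.2],[[0,0,0],[-1,-0.76,-0.11],0.2],[[0,0,0],[-1,-0.76,-0.11],0.2],[[0,0,0],[-1,-0.76,-0.11],0.2]]'

```text
clock: 16.75
eef_pos: [463.8, -124.0, 162.3]
tcp_rot: [3.14, 0.0, 1.655]
contact_force: [0.3, -0.4, 0.4]
opening: 0.599
grasp_force: 0.0
```

```bash
python3 - <<'E'
from h import *
s=telemetry.sense(); print(s["eef_pos"],s["tcp_rot"])
f=save("wrist","w_cov.png")
sd=proj("wrist",[467.2-22,-135,8]); print(sd)
for v in (130,160,190):
    W,c=quad(f,sd,v,8); hull=cv2.convexHull(W)
    print(v,cv2.minEnclosingCircle(W),cv2.fitEllipse(hull),c.min(0),c.max(0))
print(imaging.mark_of("wrist","cover"))
E
```

```text
[ 463.77200994 -123.96790968  162.32101519] [3.14044367e+00 2.74509392e-04 1.65534241e+00]
[251.65911448 204.64908773]
130 ((467.75, -135.6999969482422), 33.72237014770508) ((467.7115478515625, -135.63644409179688), (65.82412719726562, 66.28026580810547), 68.72655487060547) [240 170] [315 243]
160 ((467.6917724609375, -135.8002166748047), 33.09991455078125) ((467.7805480957031, -135.810791015625), (65.55583190917969, 65.88606262207031), 98.9086685180664) [240 171] [315 243]
190 ((467.7991638183594, -135.8606719970703), 32.989341735839844) ((467.82635498046875, -135.831787109375), (65.39260864257812, 65.79790496826172), 80.56085968017578) [240 171] [315 243]
[{'xy': [276.8, 205.8], 'conf': 0.62}, {'xy': [151.0, 226.7], 'conf': 0.59}]
```

View pics/w_cov.png

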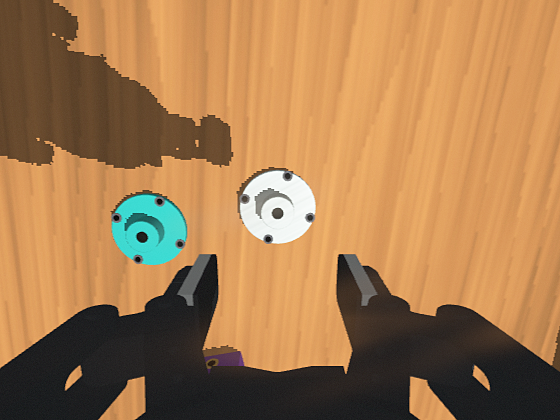

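The steel cover is at (277,207) with its hub up; the turquoise one at (148,229) stays where it is.

```bash
python3 - <<'E'
from h import *
goal([465.8,-136.9,10.5],1.658)
E
```

```text
turn [0.002, 0.0, 0.0] shift [-0.0719, -0.0023, 0.7577] deg 0.1 mm [-14.4  -0.5 151.5]
```

step_arm --moves '[[[0,0,0],[-0.07,-0.003,0.2],0.2],[[0,0,0],[-0.07,-0.003,0.4],0.2],[[0,0,0],[-0.07,-0.003,0.55],0.2],[[0,0,0],[-0.07,-0.003,0.66],0.2],[[0,0,0],[-0.07,-0.003,0.72],0.2],[[0,0,0],[-0.07,-0.003,0.745],0.2],[[0,0,0],[-0.07,-0.003,0.757],0.2],[[0,0,0],[-0.07,-0.003,0.757],0.2]]'

```text
clock: 17.65
eef_pos: [465.4, -136.8, 10.6]
tcp_rot: [3.141, 0.0, 1.659]
contact_force: [-0.6, 0.3, -0.1]
opening: 0.603
grasp_force: 0.0
```

step_arm --moves '[[[0,0,0],[0,0,0],-0.6],[[0,0,0],[0,0,0],-0.6],[[0,0,0],[0,0,0],-0.6],[[0,0,0],[0,0,0],-0.6],[[0,0,0],[0,0,0],-0.6],[[0,0,0],[0,0,0],-0.6]]' --squeeze 40

```text
clock: 18.25
eef_pos: [465.4, -137.1, 11.1]
tcp_rot: [3.14, 0.001, 1.658]
contact_force: [-0.1, 1.5, 7.2]
opening: 0.308
grasp_force: 38.9
```

step_arm --moves '[[[0,0,0],[0,0,-0.1],-0.6],[[0,0,0],[0,0,-0.3],-0.6],[[0,0,0],[0,0,-0.5],-0.6],[[0,0,0],[0.1,0.1,-0.55],-0.6],[[0,0,0],[0.3,0.25,-0.58],-0.6],[[0,0,0],[0.5,0.4,-0.58],-0.6]]'

```text
clock: 18.85
eef_pos: [536.7, -30.0, 128.1]
tcp_rot: [3.138, 0.001, 1.656]
contact_force: [-0.1, -0.8, -2.4]
opening: 0.308
grasp_force: 40.4
```

```bash
python3 - <<'E'
from h import *
s=telemetry.sense();print(s["eef_pos"],s["grasp_force"],s["opening"],s["contact_force"])
goal([598,88,132],1.66)
E
```

```text
[536.7497864  -29.98071533 128.05410394] 40.37841439247131 0.30787714278603484 [-0.05664765 -0.77818171 -2.41967899]
turn [0.004, 0.001, -0.005] shift [0.5617, 0.3555, -0.0189] deg 0.3 mm [112.3  71.1  -3.8]
```

step_arm --moves '[[[0,0,0],[0.2,0.13,-0.02],-0.6],[[0,0,0],[0.4,0.25,-0.02],-0.6],[[0,0,0],[0.54,0.34,-0.02],-0.6],[[0,0,0],[0.54,0.34,-0.02],-0.6],[[0,0,0],[0.54,0.34,-0.02],-0.6],[[0,0,0],[0.54,0.34,-0.02],-0.6]]'

```text
clock: 19.45
eef_pos: [592.8, 82.1, 129.9]
tcp_rot: [-3.141, 0.0, 1.658]
contact_force: [0.4, -0.2, -2.4]
opening: 0.306
grasp_force: 40.3
```

```bash
python3 - <<'E'
from h import *
s=telemetry.sense();print(s["eef_pos"],s["tcp_rot"])
f=save("wrist","w_cov_held.png",s=1.4)
# rim at z of disc top
z=s["eef_pos"][2]-11.1+8
print("pred centre px*1.4",proj("wrist",[s["eef_pos"][0],s["eef_pos"][1],z])*1.4)
goal([598.1,89.2,80],1.66)
E
```

```text
[592.83962895  82.09450222 129.93903116] [-3.14050544e+00  3.40001243e-04  1.65794950e+00]
pred centre px*1.4 [382.58778363 374.09113345]
turn [-0.001, 0.0, -0.003] shift [0.0343, 0.029, 0.2501] deg 0.2 mm [ 6.9  5.8 50. ]
```

View pics/w_cov_held.png

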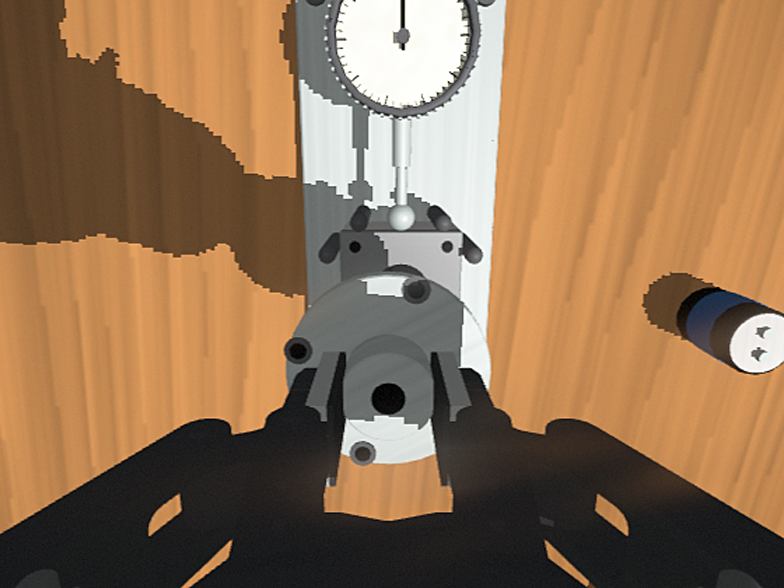

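The spacer lies flat in the nest. The cover is held level with its hub up; its rim spans columns 286–491 and rows 273–464.

```bash
python3 - <<'E'
from h import *
s=telemetry.sense();p=s["eef_pos"];z=p[2]-11.1+8
t=np.linspace(0,2*np.pi,121)
def f(v):
    P=np.array([proj("wrist",[v[0]+33*np.cos(a),v[1]+33*np.sin(a),z]) for a in t])*1.4
    return np.array([P[:,0].min()-286,P[:,0].max()-491,P[:,1].min()-273,P[:,1].max()-464])
r_=least_squares(f,[595,84],diff_step=1e-3);print(r_.x,r_.fun)
print("off tool",Ro.from_euler("xyz",s["tcp_rot"]).inv().apply([r_.x[0]-p[0],r_.x[1]-p[1],0]))
E
```

```text
[594.71496106  82.47561547] [ 0.06867421 -0.06814529  0.97287867 -1.22322618]
off tool [ 4.48409858e-01  1.81054791e+00 -1.64676267e-03]
```

step_arm --moves '[[[0,0,0],[0.034,0.028,0.1],-0.6],[[0,0,0],[0.034,0.028,0.2],-0.6],[[0,0,0],[0.034,0.028,0.25],-0.6],[[0,0,0],[0.034,0.028,0.27],-0.6],[[0,0,0],[0.034,0.028,0.275],-0.6],[[0,0,0],[0.034,0.028,0.275],-0.6]]'

```text
clock: 20.1
eef_pos: [599.1, 89.9, 75.7]
tcp_rot: [3.141, -0.0, 1.658]
contact_force: [0.7, 0.3, -3.3]
opening: 0.309
grasp_force: 40.3
```

step_arm --moves '[[[0,0,0],[-0.002,-0.004,0.012],-0.6],[[0,0,0],[-0.002,-0.004,0.024],-0.6],[[0,0,0],[-0.002,-0.004,0.034],-0.6],[[0,0,0],[-0.002,-0.004,0.044],-0.6],[[0,0,0],[-0.002,-0.004,0.054],-0.6]]'

```text
clock: 20.6
eef_pos: [598.1, 89.6, 64.3]
tcp_rot: [3.141, 0.0, 1.658]
contact_force: [-0.4, -1.3, -1.6]
opening: 0.308
grasp_force: 40.4
```

step_arm --moves '[[[0,0,0],[0,0,0.006],-0.6],[[0,0,0],[0,0,0.011],-0.6],[[0,0,0],[0,0,0.015],-0.6],[[0,0,0],[0,0,0.018],-0.6],[[0,0,0],[0,0,0.02],-0.6]]'

```text
clock: 21.1
eef_pos: [597.9, 89.7, 61.1]
tcp_rot: [-3.141, 0.0, 1.658]
contact_force: [-5.4, -1.8, 12.2]
opening: 0.305
grasp_force: 41.6
```

step_arm --moves '[[[0,0,0],[0,0,-0.002],0.1],[[0,0,0],[0,0,-0.002],0.1],[[0,0,0],[0,0,-0.002],0.1],[[0,0,0],[0,0,-0.05],0.1],[[0,0,0],[0,0,-0.2],0.3],[[0,0,0],[0,0,-0.35],0.8],[[0,0,0],[0,0,-0.45],1]]'

```text
clock: 21.8
eef_pos: [598.8, 89.9, 153.0]
tcp_rot: [3.139, -0.0, 1.658]
contact_force: [-0.1, 0.7, -0.1]
opening: 0.958
grasp_force: 0.0
```

```bash
python3 - <<'E'
from h import *
# dial axis in TCP terms: nest at about (597.7,88.8) yaw .089
print(Ro.from_euler("z",.089).apply([0,105,0])+[597.7,88.8,0])
goal([588.5,160,180],1.66)
E
```

```text
[588.36733207 193.38442192   0.        ]
turn [0.003, -0.0, -0.002] shift [0.3537, -0.0204, -0.1351] deg 0.2 mm [ 70.7  -4.1 -27. ]
```

step_arm --moves '[[[0,0,0],[0.2,-0.01,0],1],[[0,0,0],[0.4,-0.02,0.08],1],[[0,0,0],[0.46,-0.02,0.16],1],[[0,0,0],[0.46,-0.02,0.16],1],[[0,0,0],[0.46,-0.02,0.16],1]]'

```text
clock: 22.3
eef_pos: [585.7, 180.4, 118.1]
tcp_rot: [-3.14, 0.001, 1.659]
contact_force: [0.4, 0.5, 0.6]
opening: 0.999
grasp_force: 0.0
```

```bash
cat >> h.py <<'E'
def dial(f,c,z=67,n=400):
    """rectified view of the dial: 10 px/mm, up = fixture +y, about world xy c"""
    a=.089; R=Ro.from_euler("z",a)
    L=np.array([(-30,30,0),(30,30,0),(30,-30,0),(-30,-30,0)],float)
    src=np.array([proj("wrist",R.apply(l)+[c[0],c[1],z]) for l in L],np.float32)
    H=cv2.getPerspectiveTransform(src,np.array([(0,0),(600,0),(600,600),(0,600)],np.float32))
    return cv2.warpPerspective(f,H,(600,600),flags=cv2.INTER_CUBIC)
E
python3 - <<'E'
from h import *
s=telemetry.sense(); print(s["eef_pos"],s["tcp_rot"])
f=save("wrist","w_d1.png")
print(proj("wrist",[590.2,194.5,67]))
cv2.imwrite("pics/dial1.png",dial(f,(590.2,194.5)))
for n in ["dial_axis","zero_mark","pointer_tip"]:
    print(n,[(np.round(d["xy"],1).tolist(),round(d["conf"],2),at_z("wrist",d["xy"],68)) for d in imaging.mark_of("wrist",n)][:2])
E
```

```text
[585.67048396 180.43446936 118.14302284] [-3.14047899e+00  7.13305825e-04  1.65913183e+00]
[283.41571855 209.31847811]
dial_axis [([280.7, 208.6], 0.78, array([588.9, 194.9,  68. ]))]
zero_mark [([295.1, 181.2], 0.71, array([595.6, 211.4,  68. ]))]
pointer_tip []
```

View pics/dial1.png

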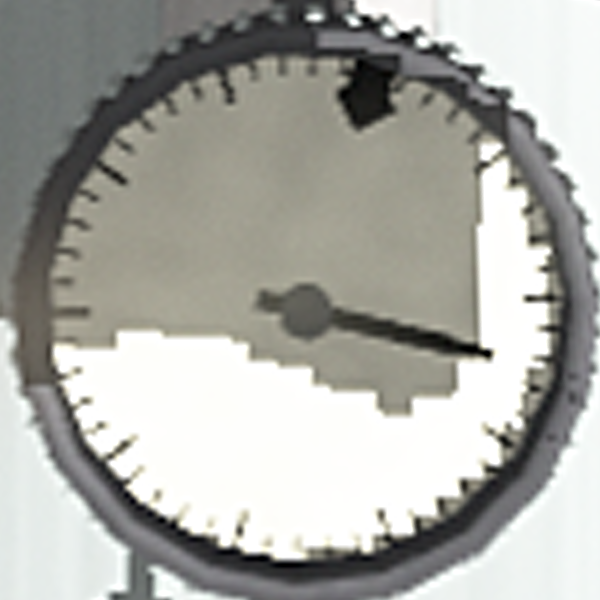

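Rectified dial: the centre is at about (307,304), and the zero mark lies on a line at −16.3° from fixture +y. The pointer runs from its tail at (260,298) to its tip at (492,353), which is −103.1°. So the bezel has to turn 86.8° clockwise.

```bash
python3 - <<'E'
from h import *
goal([588.7,193.3,59],1.66)
E
```

```text
turn [0.001, 0.0, -0.004] shift [0.0655, 0.0161, 0.2998] deg 0.2 mm [13.1  3.2 60. ]
```

step_arm --moves '[[[0,0,0],[0.064,0.016,0.1],1],[[0,0,0],[0.064,0.016,0.2],1],[[0,0,0],[0.064,0.016,0.26],1],[[0,0,0],[0.064,0.016,0.285],1],[[0,0,0],[0.064,0.016,0.297],0.6],[[0,0,0],[0.064,0.016,0.297],0.6],[[0,0,0],[0.064,0.016,0.297],0.6]]'

```text
clock: 23.2
eef_pos: [588.5, 194.1, 59.6]
tcp_rot: [3.141, -0.0, 1.658]
contact_force: [-0.5, -0.5, 0.4]
opening: 0.804
grasp_force: 0.0
```

step_arm --moves '[[[0,0,0],[-0.003,0,0],0],[[0,0,0],[-0.003,0,0],0],[[0,0,0],[-0.003,0,0],0],[[0,0,0],[-0.003,0,0],0],[[0,0,0],[-0.003,0,0],0]]' --squeeze 25

```text
clock: 23.7
eef_pos: [588.8, 193.7, 60.0]
tcp_rot: [3.14, -0.0, 1.658]
contact_force: [-1.5, 1.0, 7.2]
opening: 0.662
grasp_force: 25.8
```

step_arm --moves '[[[0,0,0.12],[0,0,0],0],[[0,0,0.26],[0,0,0],0],[[0,0,0.4],[0,0,0],0],[[0,0,0.54],[0,0,0],0],[[0,0,0.68],[0,0,0],0],[[0,0,0.82],[0,0,0],0],[[0,0,0.965],[0,0,0],0],[[0,0,0.965],[0,0,0],0]]'

```text
clock: 24.5
eef_pos: [588.9, 193.7, 60.0]
tcp_rot: [3.14, -0.002, 0.897]
contact_force: [-1.4, -0.4, 5.8]
opening: 0.665
grasp_force: 25.8
```

step_arm --moves '[[[0,0,0.12],[0,0,0],0],[[0,0,0.26],[0,0,0],0],[[0,0,0.4],[0,0,0],0],[[0,0,0.54],[0,0,0],0],[[0,0,0.68],[0,0,0],0],[[0,0,0.82],[0,0,0],0],[[0,0,0.96],[0,0,0],0],[[0,0,0.96],[0,0,0],0]]'

```text
clock: 25.3
eef_pos: [588.9, 193.6, 60.0]
tcp_rot: [-3.141, -0.002, 0.143]
contact_force: [-0.7, -0.6, 6.3]
opening: 0.658
grasp_force: 25.8
```

step_arm --moves '[[[0,0,0],[0,0,0],0.6],[[0,0,0],[0,0,0],0.7],[[0,0,0],[0,0,0],0.7],[[0,0,0],[0,0,-0.1],0.7],[[0,0,0],[0,0,-0.25],0.7],[[0,0,0],[-0.05,0,-0.35],0.7],[[0,0,0],[-0.05,0,-0.35],0.7],[[0,0,0],[-0.05,0,-0.35],0.7]]'

```text
clock: 26.1
eef_pos: [578.2, 192.0, 128.9]
tcp_rot: [-3.142, -0.001, 0.147]
contact_force: [0.5, -1.3, -0.1]
opening: 0.849
grasp_force: 0.0
```

```bash
python3 - <<'E'
from h import *
s=telemetry.sense(); print(s["eef_pos"],s["tcp_rot"],s["qpos"])
f=save("wrist","w_d2.png")
# yaw .145: bias 1.9 along tool y=(.14,-.99)
c=(589.0,191.6); print(proj("wrist",[c[0],c[1],67]))
cv2.imwrite("pics/dial2.png",dial(f,c))
E
```

```text
[578.20659944 192.03837814 128.91891319] [-3.14152731e+00 -6.16390836e-04  1.46623772e-01] [ 3.18226009e-01  4.40246538e-01  1.75461185e+00 -5.03822233e-05
  9.46115766e-01  1.74242800e+00]
[280.69933257 211.56125406]
```

View pics/dial2.png

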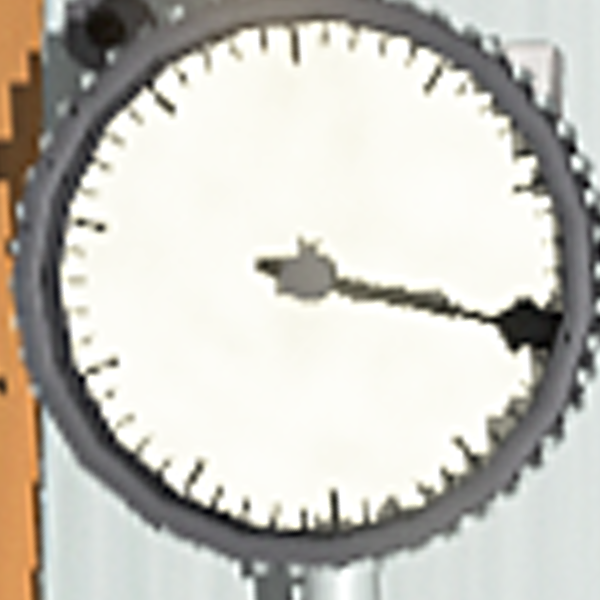

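The zero mark (line at −103.0°) now stands at the pointer (about −102.7°), within half a degree. The gripper is clear, so I'm handing the job in.

```bash
python3 -c "
from rig import telemetry,r
s=telemetry.sense();print(s['clock'],s['contact_force'],s['qvel'].round(3))
print(r.sign_off())"
```

```text
26.15 [-0.41670208 -0.12837458  0.08517747] [ 0.     0.013  0.005 -0.     0.001  0.002]
the job is handed in; nothing more can be done
None
```

The body, spacer and cover are seated in the nest in that order, the bezel's zero mark stands at the pointer to within about 0.5°, and the job was handed in at 26 s; the verdict was not shown, and the cover's seating was judged from its height, contact force and the pointer reading rather than a final picture.

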